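# Seal the clip-top canister

### The arm

A 7-joint arm with a two-finger parallel gripper is mounted at the origin on a cart in front of the work surface, level with it; the furniture and walls round the work are solid. World frame = base frame: x ahead of the robot, y to its left, z up, the work surface at z = 0. Lengths are in m, angles in rad, forces in N, time in s.
With the tool pointing down it reaches from about 0.35 to 0.9 m from the base axis. Payload 8.1 kg.
Tool frame: the origin (TCP) lies where the fingers leave the gripper's body, on its centre line; the fingertips stand 66 mm ahead of it and the grasp point (between the pads) lies 47 mm ahead of it (arm.tip_reach is the distance from the TCP to the fingertips, in m); z points along the fingers, y is the direction in which the jaws open and shut (so a half turn about z gives the same grasp; the last joint's range is limited). The gripper opens to 92 mm and grips with 3 to 60 N. Pads are 19 mm wide; open, the fingers measure 130 mm over their backs; the gripper's body (75 mm by 190 mm) begins 47 mm behind the grasp point.
Start: joints at [1.049, 0.434, 0.025, 1.573, -0.012, 1.134, -0.075], TCP at [0.254, -0.571, 0.292] pointing down, gripper open.
Joint ranges: [-2.62, 2.62], [-0.44, 2.09], [-1.27, 1.32], [0.08, 2.57], [-1.32, 4.46], [0.12, 2], [-2.74, 2.74]. Speed limits (rad/s): [2.22, 2.22, 3.01, 3.01, 3.14, 3.14, 3.14].

### API

Orientations are given as a rotation vector (axis times angle).
In Python, from cell import arm gives the robot as it stands.
- The arm moves only by the tool carry_out, never from a script. Its argument "plan" is a list of rows, each a list of 5 numbers: the shift along the world's x, y, z in cm, then the turn about the world's z in rad, then the finger opening in cm, from 0 to 9.18. In form: [[tx, ty, tz, spin, fingers], ...]. A call has 1 to 20 rows; each row is the pose to reach, as a shift and turn from the pose measured when the call began; what a row does not reach only later rows make up. A row lasts 1/10 s, in which the tool goes at most 50 mm and 8.59 degrees, less where a joint would pass 70% of its speed; a pose out of reach is approached as far as the arm can. A call with a gripper value outside its range is refused whole. The fingers move at their own pace and stop on an object; "squeeze" is the grip in N (left out, the last holds). Time passes only in rows, so rows that repeat a pose let the fingers close. It gives the time, the measured TCP pose, the force and the opening at its end, in the units of the state.
- arm.observe(): the state, without advancing time (a new reading comes with each control period).
- arm.get_image(name): name is "side" or "top" or "wrist"; returns (picture, depth): 420x560x3 uint8, red, green, blue; 420x560 float32, m along the optical axis (not along the pixel's ray), 0 where there is no reading.
- arm.get_calibration(name): a dict with "intrinsics" (3x3 intrinsics, pixels), "rvec" (rotation vector, rad) and "tvec" (3), from world to camera coordinates, as OpenCV has them; the wrist camera has in their place "tool_from_camera" (4x4, takes a point from camera to tool coordinates, whose origin is the TCP and whose axes are the flange's). Camera axes: x right, y down, z forward; pixel columns grow to the right and rows downward; lengths in m; the calibration is good to about 2 mm. A picture is of the moment at which its call begins: read the wrist's pose just before it. get_calibration takes no time and is no camera call.
- arm.sign_off(): hands the job in, once; it reports no verdict.
The state is a dict: "clock": time; "joints": joint angles; "dq": joint speeds; "joint_efforts": joint torques, N m; "position": TCP position; "ee_rot": TCP orientation; "force": force on the tool from outside, world axes, zero at the start; "ft_torque": the same for the moment, N m; "width": opening from 0.0 (shut) to 1.0 (fully open).
Only numpy, scipy, OpenCV 4.12 (cv2) and the standard library are available. Lean on these libraries where they do the work, as an engineer would, in place of code of your own. Each camera call takes 0.05 s, during which the arm holds its last target. There are 200 camera calls.

### The job

The larger storage canister has been left open. Fold its lid down shut with your fingertips, then push the wire-clip lever at its front down past centre so that it snaps flat against the canister and clamps the lid. Do not lift, tip or shove the canister, and leave the things round it where they stand.

Things in the scene. Friction and masses are not known exactly. Their poses are not given: they have to be found in the camera images.
- canister: Larger of two white ceramic storage canisters, the open one: round, 104 mm in diameter, 125 mm high to the rim, 0.9 kg, empty, standing loose on the worktop. Origin at the centre of its underside; z up; the clip is at its -x side (towards the robot), the lid hinge at its +x side.
- lid (a joint): Hinge of the canister's lid, rad: 0 shut on the rim, grows as the lid opens (up to 1.75). The lid starts half open (about 0.7 to 1.15) and its stiff hinge keeps it wherever it is left; about 2 N at its free edge move it.
- lid_edge (a point): Point on the outer (upper) face of the round wooden lid, 8 mm in from its free edge, on the middle line. The lid is 106 mm across and 13.5 mm thick; shut, its top is 137.5 mm above the worktop. A metal nose 14 mm long sticks out from the free edge, and the clip's hook bar comes down on it.
- lid_hinge (a point): Centre of the lid's hinge pin, at the back of the canister, 58 mm from the canister's axis and 129 mm above the worktop; the pin is horizontal, along the canister's y.
- clip (a joint): Hinge of the clip's lever, rad: 0 open (lever leaning up and away from the canister, 48 degrees from upright), grows as the lever is pushed outward and down, 2.27 fully closed (lever hanging straight down along the canister's front). Over-centre spring: it pushes back (about 0.1 N m) up to mid travel, about 1.13, then snaps the lever closed by itself. The wire bail on the lever then drops its hook bar over the lid's nose; if the lid is not down, the bar gets in its way.
- clip_tip (a point): Free end of the clip's lever, a steel plate 21 mm wide and 3 mm thick, 60 mm long from its pivot.
- clip_pivot (a point): Pivot of the clip's lever: 104 mm above the worktop, 8 mm in front of the canister's wall, on its middle line; the pin is horizontal, along the canister's y.
- small_canister: Smaller canister of the same kind, 84 mm in diameter, 105 mm high, already clipped shut; standing loose on the right. Origin at the centre of its underside.
- spice_jar: Spice jar with a red cap, 45 mm in diameter, 106 mm high, standing loose on the left. Origin at the centre of its underside.
- salt_shaker: Glass salt shaker, 44 mm in diameter, 90 mm high, standing loose behind on the left. Origin at the centre of its underside.
- tea_tin: Blue tea tin, 64 x 90 x 62 mm, standing loose far on the right. Origin at the centre of its underside.

How it is judged:
On the way, in this order (a step that is already met when the one before it is completed fails the run):
1. the lid is folded down shut while the clip is still open (value of joint lid below 0.05 rad and value of joint clip below 1 rad), for 0.2 s.
2. the clip's lever has snapped over into its closed position (value of joint clip above 2.1 rad), for 0.2 s.
At the end, for the whole second after the job is handed in: The clip's lever is closed (joint above 2.1 of 2.27 rad), the lid is down on the rim (below 0.03 rad), the canister stands upright and at rest within 40 mm of its first place, and each of the other four things is within 30 mm of its own (value of joint clip above 2.1 rad and value of joint lid below 0.03 rad and angle between canister's own z axis and vertical below 0.05 rad and height (world z) of canister below 0.005 m and distance of canister from where it was at the start of the episode below 0.04 m and linear speed of canister below 0.02 m/s and distance of each of small_canister, spice_jar, salt_shaker, tea_tin from where it was at the start of the episode below 0.03 m); the robot touches nothing.
It fails at once if the canister is lifted or tipped (height (world z) of canister above 0.012 m or angle between canister's own z axis and vertical above 0.2 rad).
It fails at once if the canister is shoved along (distance of canister from where it was at the start of the episode above 0.06 m).
It fails at once if a bystander is knocked over, carried or pushed away (angle between any of small_canister, spice_jar, salt_shaker, tea_tin's own z axis and vertical above 0.5 rad or distance of any of small_canister, spice_jar, salt_shaker, tea_tin from where it was at the start of the episode above 0.05 m).
It also fails if it takes over 42 s, if anything falls off the work surface, if the arm or the gripper's body presses on something with over 40 N, if the wrist force passes 120 N, or if a joint passes its speed limit or range.

## Working session

There is one attempt and no reset: what is moved stays moved. The work goes in short steps, Python scripts to look and compute and a tool call to move; the robot and the scene stay as the last step left them, time stands still between calls to the robot, and variables do not carry over. Pictures are saved under pics/ and viewed, about 8 in all and at most 12, crops included, and the job is handed in when it is done.

Besides the shell and the picture viewer there is one more tool, called after "Call:" by a JSON object that holds its "method" and its "body", one argument or row to a line. carry_out: Moves the arm, as the interface text tells. Its arguments: {"type":"object","properties":{"plan":{"type":"array"},"squeeze":{"type":"number"}},"required":["plan"]}

```bash
mkdir -p pics; cat > h.py <<'E'
import numpy as np, cv2
from cell import arm
def save(name,fn):
    im,d=arm.get_image(name); cv2.imwrite(f'pics/{fn}.png',cv2.cvtColor(im,cv2.COLOR_RGB2BGR)); np.save(f'pics/{fn}.npy',d); return im,d
def pts(name,d):
    c=arm.get_calibration(name);K=np.array(c['intrinsics']);R=cv2.Rodrigues(np.array(c['rvec'],float))[0];t=np.array(c['tvec']).ravel()
    v,u=np.mgrid[:d.shape[0],:d.shape[1]]
    P=np.stack([(u-K[0,2])*d/K[0,0],(v-K[1,2])*d/K[1,1],d],-1)
    return (P-t)@R
E
python3 - <<'E'
from h import *
print(arm.observe())
a,_=save('side','side0');b,_=save('top','top0')
E
```

```text
{'clock': 0.0, 'joints': array([ 1.04942293,  0.43520044,  0.02498785,  1.57410871, -0.01156443,
        1.13400602, -0.07510052]), 'dq': array([ 0.00074475, -0.00012993, -0.00193916,  0.00059508, -0.00106341,
       -0.00119263,  0.00125626]), 'joint_efforts': array([ 2.36184405e-04, -6.67862320e+01,  9.84945372e-01, -3.14468801e+01,
       -6.06125663e-02,  4.31261107e-02,  2.09057107e-04]), 'position': array([ 0.25391938, -0.57063896,  0.2914546 ]), 'ee_rot': array([-3.07153472e+00, -6.52594778e-01,  7.89631624e-04]), 'force': array([ 0.44368927,  0.05425108, -0.24505116]), 'ft_torque': array([-0.01100103,  0.01659915,  0.06702806]), 'width': 1.0006471383352136}
```

View pics/side0.png

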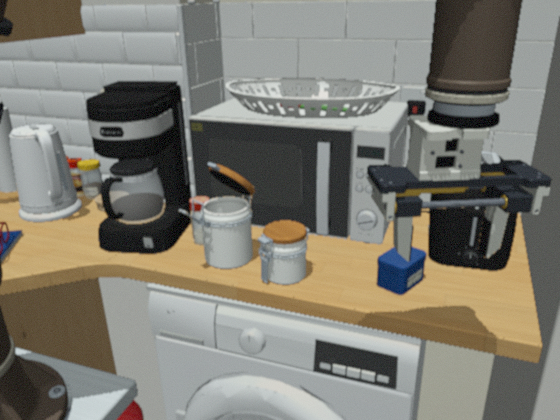

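View pics/top0.png

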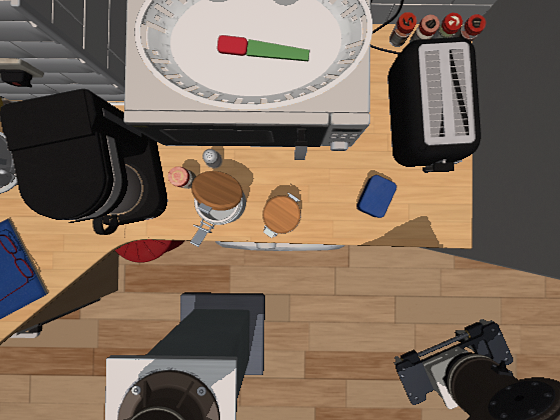

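The side view shows the open canister at (228,235) with its lid up. The small canister is at (285,250), and the jar and shaker are behind it on the left. In the top view the lid is at (218,190), the lever points to about (200,240), and the microwave front runs along row 145.

```bash
python3 - <<'E'
from h import *
im=cv2.imread('pics/top0.png');cv2.imwrite('pics/topc.png',cv2.resize(im[140:260,150:310],None,fx=5,fy=5,interpolation=cv2.INTER_CUBIC))
im=cv2.imread('pics/side0.png');cv2.imwrite('pics/sidec.png',cv2.resize(im[150:290,170:330],None,fx=4,fy=4,interpolation=cv2.INTER_CUBIC))
for n in('top','side'):
    d=np.load(f'pics/{n}0.npy');P=pts(n,d);np.save(f'pics/P{n}.npy',P)
P=np.load('pics/Ptop.npy')
for u,v in [(220,165),(200,240),(204,230),(208,222),(218,175),(218,205),(218,190),(282,215),(180,175),(210,155),(250,145),(376,195),(150,180),(250,230)]:print(u,v,P[v,u].round(3))
# points by height
m=(P[...,0]<1)&(P[...,0]>.2)
E
```

```text
220 165 [ 0.625 -0.114  0.012]
200 240 [ 0.447 -0.094  0.135]
204 230 [ 0.47  -0.106  0.155]
208 222 [ 0.486 -0.105  0.107]
218 175 [ 0.586 -0.134  0.155]
218 205 [ 0.521 -0.144  0.212]
218 190 [ 0.553 -0.139  0.186]
282 215 [ 0.504 -0.27   0.101]
180 175 [ 0.59  -0.04   0.104]
210 155 [ 0.638 -0.104  0.089]
250 145 [ 0.671 -0.189  0.036]
376 195 [ 0.554 -0.487  0.06 ]
150 180 [0.582 0.042 0.057]
250 230 [ 0.466 -0.189 -0.003]
```

View pics/topc.png

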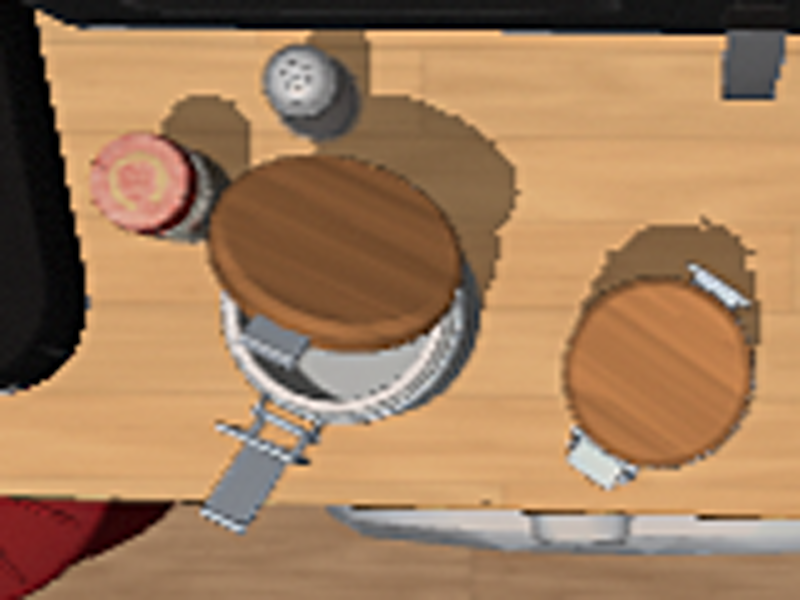

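View pics/sidec.png

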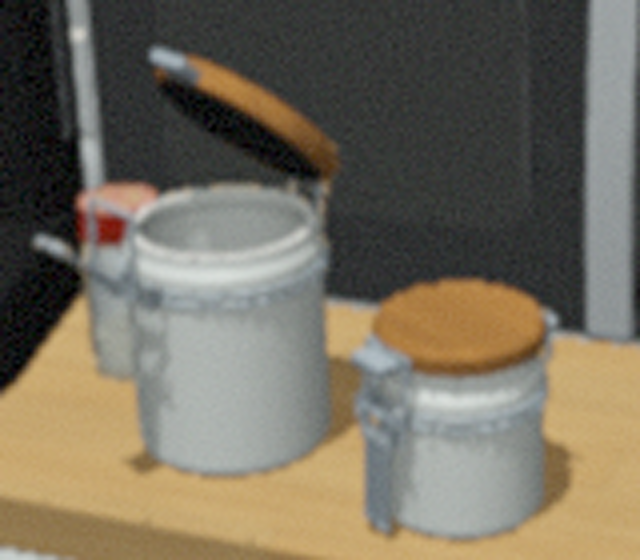

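The enlarged views show the lid nose at about (205,208) in the full top image. The lever tip is at (195,243) and the lever base at (208,222). Next I fit the lid plane to get the canister's yaw, lid angle and centre.

```bash
python3 - <<'E'
from h import *
P=np.load('pics/Ptop.npy');im=cv2.imread('pics/top0.png').astype(int)
z=P[...,2];reg=np.zeros(z.shape,bool);reg[168:212,190:246]=1
wood=(im[...,2]-im[...,0]>30)
q=P[reg&wood&(z>.14)]
c=q.mean(0)
for i in range(4):
    c=np.median(q,0) if i==0 else q.mean(0);U,S,V=np.linalg.svd(q-c,full_matrices=False);n=V[2]*np.sign(V[2][2]);r=(q-c)@n;q=q[abs(r)<max(.003,2*r.std())]
# circle fit in plane via ellipse centre of extents
e1=V[0];e2=V[1];a=(q-c)@e1;b=(q-c)@e2
(cx,cy),rad=cv2.minEnclosingCircle(np.c_[a,b].astype(np.float32))
C=c+cx*e1+cy*e2
th=np.arccos(n[2]);yaw=np.arctan2(n[1],n[0])
print('n',n,'th',th,'yaw',yaw,'C',C,'rad',rad,len(q),r.std())
f=np.array([np.cos(yaw),np.sin(yaw)])
off=np.array([-.058*np.cos(th)+.0085*np.sin(th),.058*np.sin(th)+.0085*np.cos(th)])
print('off',off)
can=C[:2]-f*(.058+off[0]);print('can',can,'zpred',.129+off[1])
# rim/top body points and lever
reg=np.zeros(z.shape,bool);reg[200:250,185:235]=1
m=reg&(P[...,0]<.5)&(z>.06)&~wood
for v,u in np.argwhere(m):
  if v>=218: print(u,v,P[v,u].round(3),end=' ')
# small & jar
print()
S=np.load('pics/Pside.npy');reg=(S[...,0]>.4)&(S[...,0]<.66)&(S[...,1]>-.21)&(S[...,1]<-.07)&(S[...,2]>.02)&(S[...,2]<.09)
s=S[reg][:,:2];A=np.c_[2*s,np.ones(len(s))];sol=np.linalg.lstsq(A,(s**2).sum(1),rcond=None)[0];print('body',sol[:2],np.sqrt(sol[2]+sol[:2]@sol[:2]),len(s),s.min(0),s.max(0))
E
```

```text
n [ 0.65151093 -0.29574105  0.69862059] th 0.7973285611189307 yaw -0.4261181924016456 C [ 0.55752467 -0.13747405  0.18052169] rad 0.05325954779982567 1390 0.0011940913966375266
off [-0.03443831  0.04743683]
can [ 0.53606993 -0.12773508] zpred 0.17643682983992964
202 218 [ 0.495 -0.092  0.109] 203 218 [ 0.495 -0.096  0.116] 204 218 [ 0.495 -0.1    0.125] 205 218 [ 0.495 -0.102  0.125] 206 218 [ 0.495 -0.104  0.125] 207 218 [ 0.495 -0.106  0.125] 208 218 [ 0.495 -0.108  0.12 ] 209 218 [ 0.495 -0.103  0.082] 210 218 [ 0.495 -0.101  0.061] 225 218 [ 0.495 -0.146  0.126] 226 218 [ 0.495 -0.148  0.125] 227 218 [ 0.495 -0.15   0.124] 228 218 [ 0.495 -0.152  0.125] 229 218 [ 0.496 -0.154  0.123] 230 218 [ 0.496 -0.156  0.119] 231 218 [ 0.496 -0.157  0.112] 232 218 [ 0.496 -0.16   0.114] 233 218 [ 0.496 -0.161  0.109] 234 218 [ 0.496 -0.162  0.1  ] 202 219 [ 0.492 -0.092  0.109] 203 219 [ 0.492 -0.094  0.106] 204 219 [ 0.493 -0.097  0.112] 205 219 [ 0.493 -0.101  0.118] 206 219 [ 0.493 -0.104  0.124] 207 219 [ 0.493 -0.106  0.125] 208 219 [ 0.493 -0.108  0.124] 209 219 [ 0.493 -0.111  0.123] 
[... 10507 characters left out ...]
] 195 243 [ 0.441 -0.085  0.144] 196 243 [ 0.441 -0.087  0.144] 197 243 [ 0.441 -0.089  0.143] 198 243 [ 0.441 -0.091  0.142] 199 243 [ 0.441 -0.093  0.138] 200 243 [ 0.441 -0.095  0.141] 193 244 [ 0.439 -0.081  0.145] 194 244 [ 0.439 -0.084  0.146] 195 244 [ 0.439 -0.086  0.148] 196 244 [ 0.439 -0.088  0.146] 197 244 [ 0.439 -0.09   0.146] 198 244 [ 0.439 -0.091  0.142] 199 244 [ 0.439 -0.093  0.141] 195 245 [ 0.437 -0.086  0.145] 196 245 [ 0.437 -0.088  0.148] 197 245 [ 0.437 -0.09   0.143] 198 245 [ 0.437 -0.093  0.149] 197 246 [ 0.435 -0.09   0.147] 198 246 [ 0.435 -0.092  0.145] 
body [ 0.53270604 -0.12755275] 0.050156505830326666 1523 [ 0.47855097 -0.18068005] [ 0.58468251 -0.07841931]
```

Canister centre is about (0.535, -0.128), yaw about -0.42 and lid angle about 0.8. The lever tip is at about (0.438, -0.085, 0.146), which agrees with the yaw. I'll bring the closed fingers above the lid with the jaw axis along the canister's y.

Call:
{"method": "carry_out", "body": {
  "plan": [
    [0,0,4,-0.1,0],
    [4,6,6,-0.2,0],
    [28.5,44,6,-0.84,0],
    [28.5,44,6,-0.84,0],
    [28.5,44,6,-0.84,0],
    [28.5,44,6,-0.84,0],
    [28.5,44,6,-0.84,0],
    [28.5,44,6,-0.84,0],
    [28.5,44,6,-0.84,0],
    [28.5,44,6,-0.84,0],
    [28.5,44,6,-0.84,0],
    [28.5,44,6,-0.84,0],
    [28.5,44,6,-0.84,0],
    [28.5,44,6,-0.84,0],
    [28.5,44,6,-0.84,0],
    [28.5,44,6,-0.84,0],
    [28.5,44,6,-0.84,0],
    [28.5,44,6,-0.84,0]
  ],
  "squeeze": 10
}}

```text
clock: 1.9
position: [0.5387, -0.1314, 0.3516]
ee_rot: [-3.07, 0.659, -0.001]
force: [0.6, 0.4, -0.0]
width: 0.009
```

Call:
{"method": "carry_out", "body": {
  "plan": [
    [0,0,-4,0,0],
    [0,0,-7,0,0],
    [-0.3,0.1,-8.5,0,0],
    [-0.55,0.25,-9.5,0,0],
    [-1.0,0.45,-10.1,0,0],
    [-1.55,0.7,-10.8,0,0],
    [-1.95,0.87,-11.5,0,0],
    [-2.3,1.05,-12.3,0,0],
    [-2.5,1.1,-12.9,0,0],
    [-2.7,1.2,-13.5,0,0],
    [-2.8,1.25,-14.1,0,0],
    [-2.9,1.3,-14.6,0,0]
  ]
}}

```text
clock: 3.1
position: [0.5101, -0.1185, 0.2061]
ee_rot: [-3.071, 0.659, -0.002]
force: [-13.3, 1.5, 54.8]
width: 0.008
```

Call:
{"method": "carry_out", "body": {
  "plan": [
    [0,0,0.4,0,0],
    [0,0,1.0,0,0]
  ]
}}

```text
clock: 3.3
position: [0.5099, -0.1185, 0.2159]
ee_rot: [-3.071, 0.659, -0.001]
force: [0.8, 0.4, 0.1]
width: 0.005
```

```bash
python3 - <<'E'
from h import *
save('side','s1');im=cv2.imread('pics/s1.png');cv2.imwrite('pics/s1c.png',cv2.resize(im[150:290,170:330],None,fx=4,fy=4,interpolation=cv2.INTER_CUBIC))
P=pts('side',np.load('pics/s1.npy'))
import sys
o=arm.observe();print(o['force'],o['position'])
E
```

```text
[0.29188582 0.36389579 1.35438092] [ 0.51038338 -0.11857647  0.21698561]
```

View pics/s1c.png

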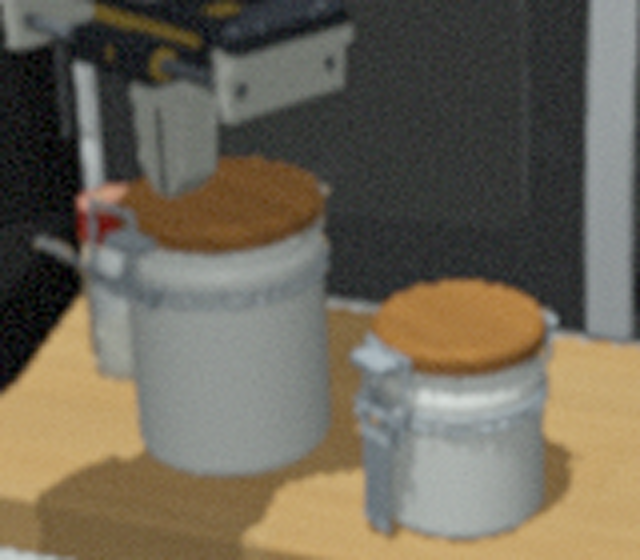

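The lid appears flat on the rim and the lever is still open at about (40,240) in the crop. I'll move to hover over the lever and re-measure the lid.

Call:
{"method": "carry_out", "body": {
  "plan": [
    [0,0,4,0,0],
    [-3,1.5,5,0,0],
    [-6.5,3.1,5,0,0],
    [-9.5,4.5,5,0,0],
    [-13,6,5,0,0],
    [-13,6,5,0,0],
    [-13,6,5,0,0]
  ]
}}

```text
clock: 4.05
position: [0.3802, -0.0585, 0.2673]
ee_rot: [-3.071, 0.658, -0.005]
force: [1.0, -0.2, 0.4]
width: 0.002
```

```bash
python3 - <<'E'
from h import *
save('top','t1');im=cv2.imread('pics/t1.png');cv2.imwrite('pics/t1c.png',cv2.resize(im[140:260,150:310],None,fx=5,fy=5,interpolation=cv2.INTER_CUBIC))
P=pts('top',np.load('pics/t1.npy'))
im=im.astype(int);z=P[...,2];reg=np.zeros(z.shape,bool);reg[170:230,185:250]=1
q=P[reg&(im[...,2]-im[...,0]>30)&(z>.12)&(z<.16)]
A=np.c_[q[:,:2],np.ones(len(q))];s=np.linalg.lstsq(A,q[:,2],rcond=None)[0]
r=A@s-q[:,2];k=abs(r)<.004;s=np.linalg.lstsq(A[k],q[k,2],rcond=None)[0]
print('slope',s[:2],'z',np.median(q[:,2]),cv2.minEnclosingCircle(q[k][:,:2].astype(np.float32)),len(q))
o=arm.observe();print(o['force'],o['position'],o['clock'])
E
```

```text
slope [0.00064896 0.00381635] z 0.14087237625653323 ((0.5348029732704163, -0.12642636895179749), 0.05293849855661392) 1863
[ 0.99627621 -0.8794373  -0.40709412] [ 0.38103775 -0.05875551  0.26734302] 4.1
```

View pics/t1c.png

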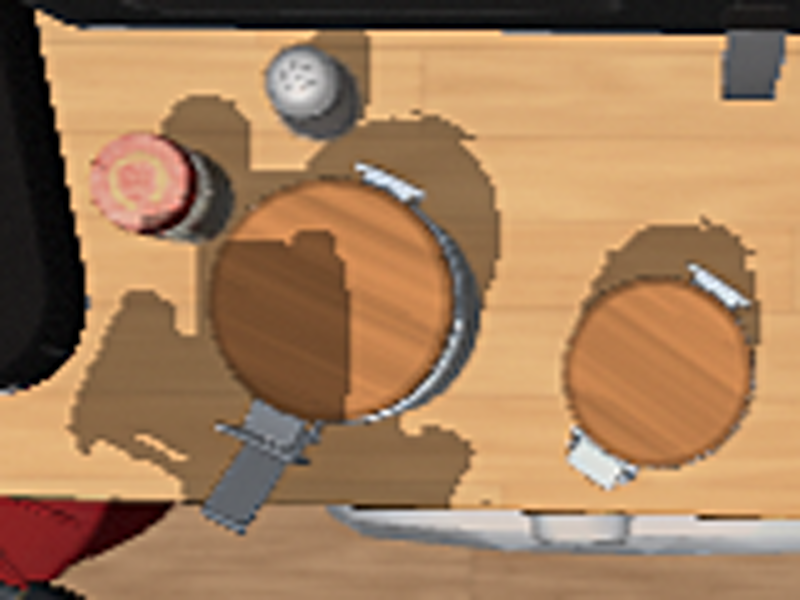

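The lid is flat (slope about 0.004), the canister has not moved and the lever is still open with its tip at about (222,520) in the crop. Next I push the lever over, following its arc.

Call:
{"method": "carry_out", "body": {
  "plan": [
    [3,-1.3,-1,0,0],
    [6.3,-2.8,-2.5,0,0],
    [6.4,-2.8,-4,0,0],
    [6.2,-2.7,-5.0,0,0],
    [5.9,-2.6,-6.0,0,0],
    [5.7,-2.5,-7.0,0,0],
    [5.5,-2.4,-7.9,0,0],
    [5.3,-2.3,-8.8,0,0],
    [5.2,-2.3,-9.7,0,0],
    [5.2,-2.3,-10.5,0,0],
    [5.2,-2.3,-11.3,0,0],
    [5.2,-2.3,-12.0,0,0]
  ]
}}

```text
clock: 5.3
position: [0.4331, -0.0818, 0.1467]
ee_rot: [-3.07, 0.659, -0.006]
force: [0.2, -0.7, 0.3]
width: 0.005
```

```bash
python3 - <<'E'
from h import *
save('side','s2');im=cv2.imread('pics/s2.png');cv2.imwrite('pics/s2c.png',cv2.resize(im[150:290,170:330],None,fx=4,fy=4,interpolation=cv2.INTER_CUBIC))
E
```

```text
(no output)
```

View pics/s2c.png

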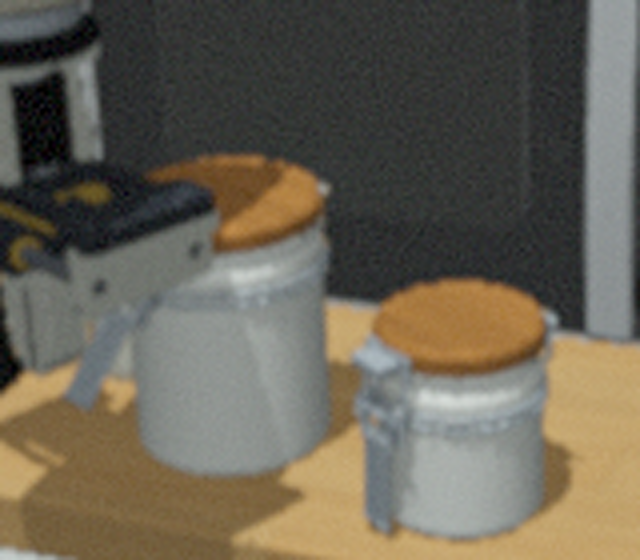

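The lever has gone past centre and now points down at about (85,390) in the crop, either still moving or stopped short. I'll back off outward and up, then check.

Call:
{"method": "carry_out", "body": {
  "plan": [
    [-2,0.9,0.5,0,0],
    [-4,1.8,2,0,0],
    [-6,2.7,6,0,0],
    [-6,2.7,11,0,0],
    [-6,-3,14,0,0],
    [-6,-8,14,0,0],
    [-6,-13,14,0,0],
    [-6,-18,14,0,0],
    [-6,-18,14,0,0],
    [-6,-18,14,0,0]
  ]
}}

```text
clock: 6.35
position: [0.3721, -0.2639, 0.2856]
ee_rot: [-3.07, 0.666, -0.003]
force: [0.4, 0.3, 0.1]
width: 0.006
```

```bash
python3 - <<'E'
from h import *
save('side','s3');save('top','t3')
a=cv2.imread('pics/s3.png')[160:280,190:310];b=cv2.imread('pics/t3.png')[140:260,165:325]
cv2.imwrite('pics/c3.png',np.hstack([cv2.resize(x,None,fx=2.85,fy=2.85,interpolation=cv2.INTER_CUBIC) for x in (a,b)]))
P=pts('top',np.load('pics/t3.npy'));im=cv2.imread('pics/t3.png').astype(int)
z=P[...,2];reg=np.zeros(z.shape,bool);reg[170:230,185:250]=1
q=P[reg&(im[...,2]-im[...,0]>30)&(z>.12)&(z<.16)]
A=np.c_[q[:,:2],np.ones(len(q))];s=np.linalg.lstsq(A,q[:,2],rcond=None)[0]
print('slope',s[:2],np.median(q[:,2]),cv2.minEnclosingCircle(q[:,:2].astype(np.float32)))
S=pts('side',np.load('pics/s3.npy'))
# canister-front points: radius in front of axis, |s|<12mm
d=S[...,:2]-[.535,-.127];x=d@[.913,-.408];y=d@[.408,.913];zz=S[...,2]
m=(abs(y)<.014)&(x<-.05)&(x>-.13)&(zz>.02)&(zz<.16)
for lo in np.arange(.03,.16,.01):
    k=m&(zz>=lo)&(zz<lo+.01);print(round(lo,2),k.sum(),x[k].min().round(3) if k.any() else '',np.median(x[k]).round(3) if k.any() else '')
o=arm.observe();print(o['force'],o['position'],o['clock'])
E
```

```text
slope [0.00356695 0.00908639] 0.14090689468286116 ((0.5341663360595703, -0.1190703883767128), 0.06355351209640503)
0.03 21 -0.054 -0.051
0.04 51 -0.066 -0.062
0.05 48 -0.065 -0.062
0.06 53 -0.065 -0.062
0.07 48 -0.065 -0.061
0.08 50 -0.065 -0.062
0.09 35 -0.064 -0.06
0.1 57 -0.064 -0.055
0.11 16 -0.056 -0.052
0.12 22 -0.068 -0.065
0.13 71 -0.068 -0.055
0.14 0  
0.15 0  
[-0.54604805  0.34323422 -0.47191773] [ 0.37259356 -0.26084069  0.28544248] 6.45
```

View pics/c3.png

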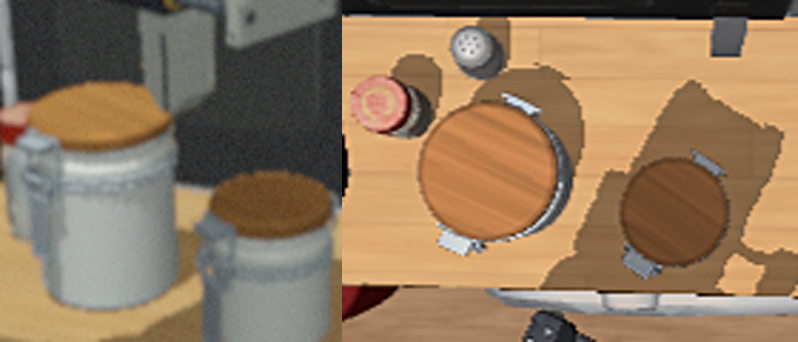

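The lever hangs straight down, about 62 mm in front of the axis from z = 0.04 to 0.10. The bar sits over the nose, the lid is flat, the other objects are in place and the arm is clear.

```bash
python3 -c "
from cell import arm
print(arm.sign_off())"
```

```text
the job is handed in; nothing more can be done
None
```

The canister is shut and clipped, and I handed the job in at about 6.5 s on the clock. The hand-in gives no verdict, so what follows rests on my own checks.

**What I did:** I folded the lid down with the closed fingertips from above. I then pushed the lever down along its arc until it snapped over, and backed the arm clear.

**Last checks:**
- **Lid:** It lay flat. The fit gave a slope of about 0.004 before clipping and about 0.01 after. The second fit was not filtered for stray points, and both are within the 0.03 limit.
- **Lever:** It hung vertically, about 62 mm in front of the canister's axis from z = 0.04 to 0.10. The hook bar was over the lid's nose.
- **Canister and neighbours:** After the lid push the canister had moved about 1 mm. After clipping, the canister, small canister, spice jar and salt shaker looked in place by eye. The tea tin was outside my final crop, but the arm's path stayed away from it.
- **Arm:** The force on the tool was about zero, with nothing touching.

**What disagreed:**
- The lid seated about 3 mm higher than the stated height, so the fingertips pressed on it with about 55 N for a moment before I backed off. That is below the 120 N wrist limit.
- The final circle fit for the canister's position was spoiled by stray points (64 mm radius instead of 53), so I did not rely on it.

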